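# Emboss the studio mark on a pack of cards on the sloping easel

### The arm

A 7-joint arm with a two-finger parallel gripper is mounted at the origin on a cart in front of the work surface, level with it; the furniture and walls round the work are solid. World frame = base frame: x ahead of the robot, y to its left, z up, the work surface at z = 0. Lengths are in m, angles in degrees, forces in N, time in s.
With the tool pointing down it reaches from about 0.4 to 0.85 m from the base axis. Payload 10.4 kg.
Tool frame: the origin (TCP) lies at the very end of the fingers, on their centre line; the grasp point (between the pads) lies 19 mm behind it (arm.pinch_z is the distance from the TCP to the grasp point, in m); z points along the fingers, y is the line along which they close (so a half turn about z gives the same grasp; the last joint's range is limited). The gripper opens to 87 mm and grips with 3 to 60 N. Pads are 19 mm wide; open, the fingers measure 117 mm over their backs; the gripper's body (75 mm by 190 mm) begins 51 mm behind the grasp point.
Start: joints at [66.83, 19.034, -3.707, 83.658, 1.238, 77.344, -5.071], TCP at [0.233, -0.58, 0.196] pointing down, gripper open.
Joint ranges: [-148.97, 148.97], [-28.65, 121.19], [-84.17, 76.75], [9.2, 138.47], [-72.65, 252.65], [3.7, 117.97], [-149.18, 149.18]. Speed limits (degrees/s): [127.2, 127.2, 159.86, 159.86, 180, 180, 180].

### API

Orientations are given as a 3x3 rotation matrix whose columns are the frame's x, y, z axes.
In Python, from cell import arm gives the robot as it stands.
- The arm moves only by the tool apply_moves, never from a script. Its argument "plan" is a list that holds one entry, the list of rows, each a list of 7 numbers: the shift along the tool's x, y, z in mm, then the turn, a rotation vector about the tool's x, y, z in rad, then the closure, from -1 (fully open) to 1 (shut). A call has 1 to 5 rows; each row is the pose to reach, as a shift and turn from the pose commanded when the call began, along the tool's axes at that moment; what a row does not reach only later rows make up. A row lasts 1/10 s, in which the tool goes at most 50 mm and 8.59 degrees, less where a joint would pass 70% of its speed; a pose out of reach is approached as far as the arm can. A call with a gripper value outside its range is refused whole. The fingers move at their own pace and stop on an object; "force" is the grip in N (left out, the last holds). Time passes only in rows, so rows that repeat a pose let the fingers close. It gives the time, the measured TCP pose, the force, the opening and the grip force at its end, in the units of the state.
- arm.read_state(): the state, without advancing time (a new reading comes with each control period).
- arm.snapshot(name): name is "scene" or "top" or "wrist"; returns a dict with "frame" (480x640x3 uint8, red, green, blue), "z_map" (480x640 float32, m along the optical axis (not along the pixel's ray), 0 where there is no reading), "camera_matrix" (3x3 intrinsics, pixels), "k1" (the pictures are not rectified: a ray, as slopes to the right and down, at radius r is drawn at 1 + k1 r^2 times it, then the intrinsics apply), "R" (3x3) and "t" (3): a world point X has camera coordinates R X + t; the wrist camera has in their place "T_tool_cam" (4x4, takes a point from camera to tool coordinates, whose origin is the TCP and whose axes are the flange's). Camera axes: x right, y down, z forward; pixel columns grow to the right and rows downward; lengths in m; the calibration is good to about 2 mm. A picture is of the moment at which its call begins: read the wrist's pose just before it.
- arm.finish_job(): hands the job in; it is judged then, once.
The state is a dict: "time": time; "joints": joint angles; "joint_vel": joint speeds; "effort": joint torques, N m; "position": TCP position; "orientation": TCP orientation; "contact_force": force on the tool from outside, world axes, zero at the start; "moment": the same for the moment, N m; "finger_gap": opening from 0.0 (shut) to 1.0 (fully open); "finger_force": force on a finger pad.
Only numpy, scipy, OpenCV 4.12 (cv2) and the standard library are available. Lean on these libraries where they do the work, as an engineer would, in place of code of your own. Each camera call takes 0.05 s, during which the arm holds its last target. There are 200 camera calls.

### The job

Take the hand stamp with the square foot and press it flat and square inside the outlined square on the card pack on the sloping easel board, steadily, until its sprung foot is pushed about half-way in, and hold it there for a second. Never push the foot right in or let it touch or skid outside the outline; lift it straight off well clear, then stand the stamp upright on the cork mat again and let go, leaving the round-footed stamp and the other things on the table where they are.

Things in the scene. Friction and masses are not known exactly. Their poses are not given: they have to be found in the camera images.
- stamp_grip (a point): Centre of the dark wood handle of the square-footed hand stamp, which stands on the cork mat. Handle: 25 mm square bar 70 mm long, flat sides parallel to the point's x and y; z runs along the stamp to the handle's top, 30 mm above this point. A 34 mm square steel collar lies 40 to 50 mm below it, the unpressed foot's underside 72 mm below. 102 mm tall, 0.15 to 0.3 kg.
- stamp_face (a point): Centre of the flat underside of the stamp's brass foot, 36 mm square and 8 mm thick; it moves with the foot. Axes as those of stamp_grip (z towards the handle). Foot sides are parallel to x and y.
- stamp_foot (a joint): How far the sprung foot is pushed towards the handle, in m: 0 free, 0.012 right in. The spring is preloaded: it starts to yield at 4 N and then takes 1.2 N per mm (about 11 N half-way, 18 N right in).
- mark (a point): Middle of the outlined square, but as a point on the easel board UNDER the card pack: the pack's top is anywhere from 3 to 15 mm out from it along z (varies, not reported). z points out of the sloping board, leaning to the robot; x up the slope, y along it. The printed black outline is 46 mm square inside, sides along x and y; the rest of the white pack is blank.
- easel: Fixed wooden easel; origin on the table under the middle of its plywood board (220 mm up the slope x 240 mm), which slopes 32 deg (0.56 rad), rising away from the robot (+x of the easel), with a 16 mm ledge along its low edge, 87 mm down the slope from the mark. On it the white card pack, 170 x 180 mm, firm under the press. Mark: 17 mm to -x, 30 mm to -y, 77 mm up from the origin.
- mat: Cork mat, fixed flat on the table, 110 mm (x) by 240 mm (y), 4 mm thick; origin at the centre of its underside. Both stamps stand on it, 65 mm to either side of the middle along y (which is on which side changes).
- stamp: The same square-footed stamp as a whole: origin at the centre of the unpressed foot's underside, z along its axis to the handle.
- round_stamp: The other hand stamp: same handle and collar but a round brass foot, 38 mm across; 102 mm tall, origin at the centre of its underside. To be left standing.
- ink_jar: Brown ink bottle with white cap, 43 mm wide, 60 mm tall, origin at the centre of its underside. Bystander.
- eraser: Flat eraser in a sleeve, 23 x 60 x 13 mm, origin at the centre of its underside. Bystander.
- glue_stick: Standing glue stick, 26 mm wide, 89 mm tall, origin at the centre of its underside. Bystander.
There are look-alikes about, which are no part of the job. Leave any blue look-alike of the stamp alone. Leave any turquoise look-alike of the round_stamp alone.

How it is judged (in metres and radians):
On the way, in this order (a step that is already met when the one before it is completed fails the run):
1. the square-footed stamp is lifted off the mat (height (world z) of stamp_face above 0.03 m and contact force between stamp and the fingers above 1 N), for 0.2 s.
2. foot pressed in 3 to 9 mm for 0.5 s inside the outline: within 5 mm of its middle along each side, 0.12 rad of the board's normal, 0.15 rad of the outline's sides (x of stamp_face in the frame of mark between -0.005 and 0.005 m and y of stamp_face in the frame of mark between -0.005 and 0.005 m and angle between the z axis of stamp_face and the z axis of mark, either way round below 0.12 rad and (angle between the x axis of stamp_face and the x axis of mark, either way round below 0.15 rad or angle between the x axis of stamp_face and the y axis of mark, either way round below 0.15 rad) and value of joint stamp_foot between 0.003 and 0.009 m and contact force between stamp and easel above 5 N), for 0.5 s.
3. the stamp is lifted clear of the card, over 35 mm from the board, still held (z of stamp_face in the frame of mark above 0.035 m and contact force between stamp and easel below 0.1 N and contact force between stamp and the fingers above 1 N), for 0.2 s.
At the end, for the whole second after the job is handed in: The square-footed stamp stands upright (within 0.08 rad), at rest and released on the cork mat, the middle of its foot on the mat (within 50 mm of the mat's middle across and 110 mm along); the round-footed stamp still stands (angle between each of stamp, round_stamp's own z axis and vertical below 0.08 rad and height (world z) of stamp_face between 0.001 and 0.008 m and x of stamp_face in the frame of mat between -0.05 and 0.05 m and y of stamp_face in the frame of mat between -0.11 and 0.11 m and linear speed of stamp below 0.02 m/s and contact force between stamp and mat above 0.5 N); the robot touches nothing.
It fails at once if the stamp bears on card or easel (over 2 N) with the foot's middle over 8 mm off the mark along either side (outside the outline) (contact force between stamp and easel above 2 N and (x of stamp_face in the frame of mark above 0.008 m or x of stamp_face in the frame of mark below -0.008 m or y of stamp_face in the frame of mark above 0.008 m or y of stamp_face in the frame of mark below -0.008 m)).
It fails at once if the foot is pushed right in (over 11 mm) on the card (contact force between stamp and easel above 2 N and value of joint stamp_foot above 0.011 m).
It fails at once if the round-footed stamp, ink bottle, eraser or glue stick is shifted by more than 20 mm (distance of any of round_stamp, ink_jar, eraser, glue_stick from where it was at the start of the episode above 0.02 m).
It fails at once if the round-footed stamp, ink bottle or glue stick is tipped (angle between any of round_stamp, ink_jar, glue_stick's own z axis and vertical above 0.3 rad).
It also fails if it takes over 48 s, if anything falls off the work surface, if the arm or the gripper's body presses on something with over 40 N, if the wrist force passes 120 N, or if a joint passes its speed limit or range.

## Working session

There is one attempt and no reset: what is moved stays moved. The work goes in short steps, Python scripts to look and compute and a tool call to move; the robot and the scene stay as the last step left them, time stands still between calls to the robot, and variables do not carry over. Pictures are saved under pics/ and viewed, at most 12 in all, crops included, and the job is handed in when it is done.

Besides the shell and the picture viewer there is one more tool, called after "Call:" by a JSON object that holds its "fn" and its "kwargs", one argument or row to a line. apply_moves: Moves the arm, as the interface text tells. Its arguments: {"type":"object","properties":{"plan":{"type":"array"},"force":{"type":"number"}},"required":["plan"]}

```bash
ls; mkdir -p pics; cat > h.py <<'E'
import numpy as np, cv2, pickle
from cell import arm
def snap(n):
    st=arm.read_state(); s=arm.snapshot(n)
    if n=="wrist":
        T=np.eye(4);T[:3,:3]=np.array(st["orientation"]);T[:3,3]=st["position"]
        T=T@np.array(s["T_tool_cam"]);s["R"]=T[:3,:3].T;s["t"]=-s["R"]@T[:3,3]
    s["st"]=st; return s
def save(s,name):
    cv2.imwrite(f"pics/{name}.png",s["frame"][:,:,::-1]); pickle.dump(s,open(f"pics/{name}.pkl","wb"))
def load(name): return pickle.load(open(f"pics/{name}.pkl","rb"))
def ray(s,u,v):
    K=np.array(s["camera_matrix"]);k=float(s["k1"])
    p=cv2.undistortPoints(np.array([[[u,v]]],float),K,np.array([k,0,0,0.]))[0,0]
    return np.array([p[0],p[1],1.])
def world(s,u,v,z=None):
    R=np.array(s["R"]);t=np.array(s["t"])
    d=R.T@ray(s,u,v);c=-R.T@t
    if z is not None: return c+d*(z-c[2])/d[2]
    zz=s["z_map"][int(round(v)),int(round(u))]
    return c+d*zz
def proj(s,X):
    R=np.array(s["R"]);t=np.array(s["t"])
    return cv2.projectPoints(np.atleast_2d(np.array(X,float)),cv2.Rodrigues(R)[0],t,np.array(s["camera_matrix"]),np.array([float(s["k1"]),0,0,0.]))[0][:,0]
E
python3 - <<'E'
from h import *
for n in("scene","top"):
    s=snap(n);save(s,n);print(n,s["camera_matrix"],s["k1"],-np.array(s["R"]).T@s["t"])
st=arm.read_state();print(st); print(arm.pinch_z)
E
```

```text
pics
scene [[619.77346012   0.         308.1285217 ]
 [  0.         619.77346012 238.65318346]
 [  0.           0.           1.        ]] -0.15597502364196472 [-0.1271039   0.81176053  1.0368116 ]
top [[568.05264976   0.         321.78826992]
 [  0.         568.05264976 239.97638032]
 [  0.           0.           1.        ]] -0.09073229921535654 [0.2722136  0.0139405  1.34433851]
{'time': 0.1, 'joints': array([66.83113471, 19.06692929, -3.70620457, 83.70272147,  1.23870838,
       77.34396185, -5.07231153]), 'joint_vel': array([ 0.00389075, -0.05012963, -0.05043269, -0.16567589, -0.06602759,
       -0.00057365,  0.15182389]), 'effort': array([ 2.10731479e-03, -6.24552011e+01,  2.49590061e-02, -3.90718353e+01,
       -6.14810921e-02,  3.66184150e-02,  9.18932915e-05]), 'position': array([ 0.23268547, -0.57964375,  0.19503629]), 'orientation': array([[ 9.28012265e-01,  3.72549226e-01, -5.56530281e-04],
       [ 3.72549632e-01, -9.28011543e-01,  1.16046951e-03],
       [-8.41345058e-05, -1.28426509e-03, -9.99999172e-01]]), 'contact_force': array([-0.13020921, -0.50273817,  0.19739303]), 'moment': array([-0.06414595,  0.06186268, -0.00176697]), 'finger_force': 0.0, 'finger_gap': 0.99961270849953}
0.0187
```

View pics/scene.png

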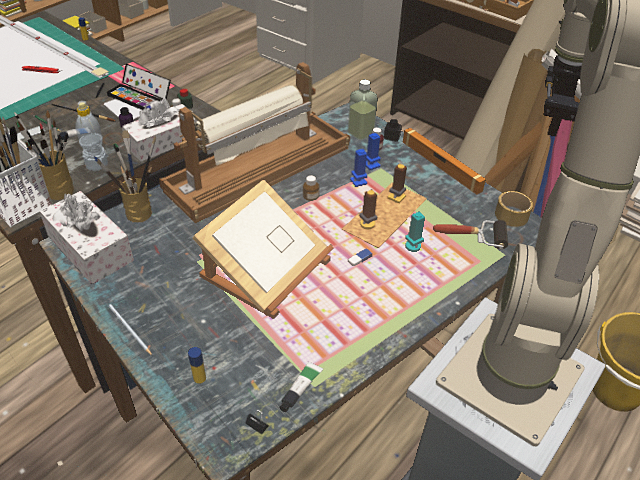

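View pics/top.png

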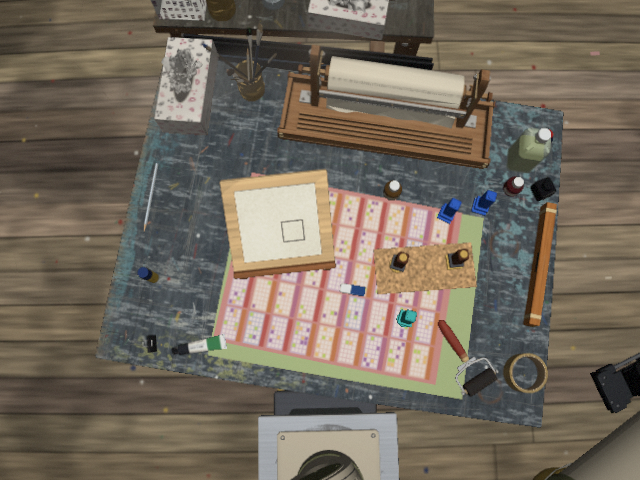

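Scene view: dark-wood stamps at (369,207) and (398,180) on the mat. In the top view they are at (400,260) and (459,257). The blue look-alikes are at (450,210) and (484,202) and the turquoise one at (406,317), all in top view. The outline is at (292,231) top. I'll crop close on both wood stamps to see their feet.

```bash
python3 - <<'E'
from h import *
s=load("scene");t=load("top")
a=cv2.resize(s["frame"][155:250,330:430],(400,380),interpolation=cv2.INTER_CUBIC)
b=cv2.resize(t["frame"][200:300,365:485],(400,333),interpolation=cv2.INTER_CUBIC)
c=np.zeros((380,800,3),np.uint8);c[:,:400]=a;c[:333,400:]=b
cv2.imwrite("pics/c1.png",c[:,:,::-1])
# mat corners (top), outline corners via depth
for p in[(374,248),(471,242),(476,287),(378,294)]:print("mat",world(t,*p,z=.004).round(3))
for p in[(282,221),(302,220),(304,241),(283,242)]:print("out",world(t,*p).round(4))
for p in[(400,256),(459,253)]:print("st",world(t,*p).round(3),world(t,*p,z=.106).round(3))
for p in[(273,225),(248,240),(300,200)]:print("pk",world(t,*p).round(3))
for n,p in dict(eraser=(352,290),ink=(394,187),glue=(145,272),turq=(406,315)).items():print(n,world(t,*p).round(3))
E
```

```text
mat [ 0.535 -0.123  0.004]
mat [ 0.545 -0.36   0.004]
mat [ 0.435 -0.364  0.004]
mat [ 0.424 -0.128  0.004]
out [0.5828 0.092  0.0988]
out [0.585  0.0469 0.0954]
out [0.5418 0.0437 0.0693]
out [0.5403 0.0919 0.0701]
st [ 0.496 -0.17   0.106] [ 0.496 -0.17   0.106]
st [ 0.5   -0.303  0.102] [ 0.499 -0.302  0.106]
pk [0.574 0.113 0.097]
pk [0.544 0.171 0.08 ]
pk [0.624 0.05  0.123]
eraser [ 0.434 -0.066  0.009]
ink [ 0.671 -0.171  0.056]
glue [0.475 0.405 0.082]
turq [ 0.365 -0.177  0.102]
```

View pics/c1.png

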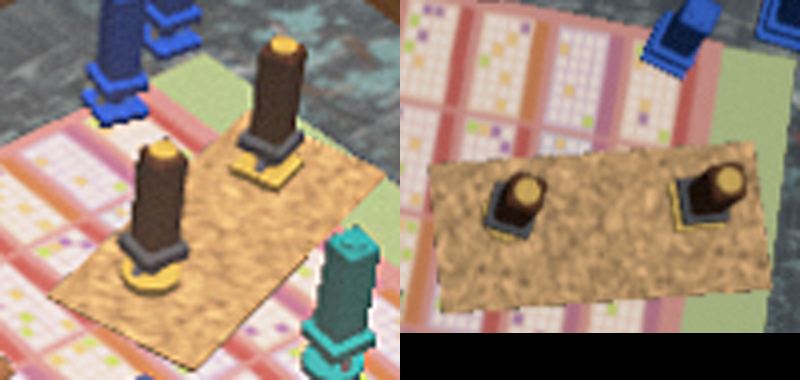

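The square-footed stamp is the one at top (459,257), about (0.50,-0.30): its brass foot has square corners. The one at (400,260) has a round foot. Next I'll set up the move helper and go over the stamp for a wrist view.

```bash
cat >> h.py <<'E'
from scipy.spatial.transform import Rotation as Ro
def down(yaw,tilt=0.0):
    "tool x = (cos,sin) yaw, z down; tilt (deg) leans the fingers forward along x"
    R=Ro.from_euler("z",yaw,degrees=True).as_matrix()@np.diag([1.,-1,-1])
    return R@Ro.from_euler("y",tilt,degrees=True).as_matrix()
def togo(P,R,cmd=None):
    st=arm.read_state();p,O=(np.array(st["position"]),np.array(st["orientation"])) if cmd is None else cmd
    return (O.T@(np.array(P)-p)*1000).round(1),Ro.from_matrix(O.T@R).as_rotvec().round(4)
E
python3 - <<'E'
from h import *
s=snap("wrist");print(np.array(s["T_tool_cam"]).round(3),s["camera_matrix"])
print(togo([.45,-.30,.26],down(2)))
print(down(0,32)[:,2])
E
```

```text
[[-0.    -0.962 -0.272  0.074]
 [ 1.    -0.    -0.001  0.001]
 [ 0.001 -0.272  0.962 -0.189]
 [ 0.     0.     0.     1.   ]] [[374.26866809   0.         318.18243343]
 [  0.         374.26866809 240.03302173]
 [  0.           0.           1.        ]]
(array([ 305.8, -178.7,  -64.7]), array([-1.100e-03,  2.000e-04,  3.469e-01]))
[ 0.52991926  0.         -0.8480481 ]
```

Call:
{"fn": "apply_moves", "kwargs": {
  "plan": [
    [[40, -24, -30, 0, 0, 0.07, -1], [80, -48, -50, 0, 0, 0.14, -1], [120, -72, -64, 0, 0, 0.21, -1], [155, -95, -64, 0, 0, 0.28, -1], [195, -118, -64, 0, 0, 0.347, -1]]
  ]
}}

```text
time: 0.65
position: [0.3708, -0.3963, 0.2605]
orientation: [[0.999, 0.032, 0.001], [0.032, -0.999, -0.001], [0.001, 0.001, -1.0]]
contact_force: [0.9, -1.2, -0.3]
finger_gap: 0.997
finger_force: 0.0
```

Call:
{"fn": "apply_moves", "kwargs": {
  "plan": [
    [[39, -36, 0, 0, 0, 0, -1], [78, -72, 0, 0, 0, 0, -1], [121, -95, 0, 0, 0, 0, -1], [121, -95, 0, 0, 0, 0, -1], [121, -95, 0, 0, 0, 0, -1]]
  ]
}}

```text
time: 1.15
position: [0.4885, -0.2973, 0.2592]
orientation: [[0.999, 0.038, -0.001], [0.038, -0.999, 0.001], [-0.001, -0.001, -1.0]]
contact_force: [-0.5, -0.5, 0.1]
finger_gap: 0.999
finger_force: 0.0
```

```bash
python3 - <<'E'
from h import *
st=arm.read_state();print(st["position"],st["orientation"],st["time"],np.abs(st["joint_vel"]).max())
s=snap("wrist");save(s,"w1")
print(proj(s,[[.5,-.302,.106],[.5,-.302,.004]]))
E
```

```text
[ 0.48845932 -0.29726201  0.25919684] [[ 9.99278104e-01  3.79856362e-02 -6.02355943e-04]
 [ 3.79860924e-02 -9.99277975e-01  7.64887925e-04]
 [-5.72866273e-04 -7.87216904e-04 -9.99999526e-01]] 1.15 2.7239045586749526
[[323.04099092 205.15734697]
 [322.12725497 189.46176799]]
```

View pics/w1.png

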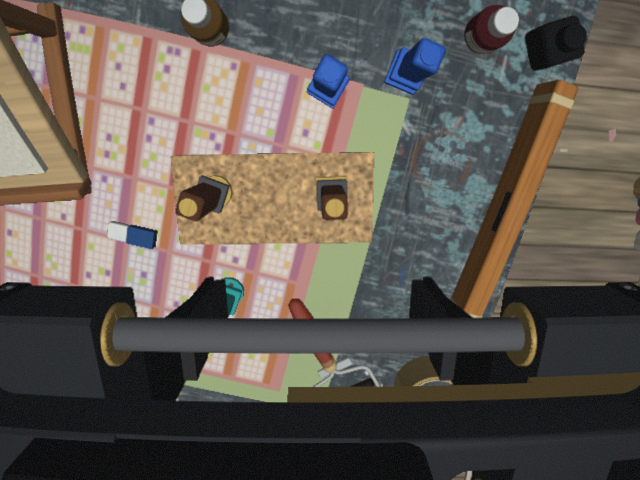

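The square stamp is at (333,200) in this wrist view: cap (335,208), collar and foot around (332,187). Round stamp is at (203,195) to its left. I'll enlarge to read the yaw and centre.

```bash
python3 - <<'E'
from h import *
s=load("w1")
cv2.imwrite("pics/c2.png",cv2.resize(s["frame"][165:235,295:375],None,fx=8,fy=8,interpolation=cv2.INTER_CUBIC)[:,:,::-1])
E
```

```text
(no output)
```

View pics/c2.png

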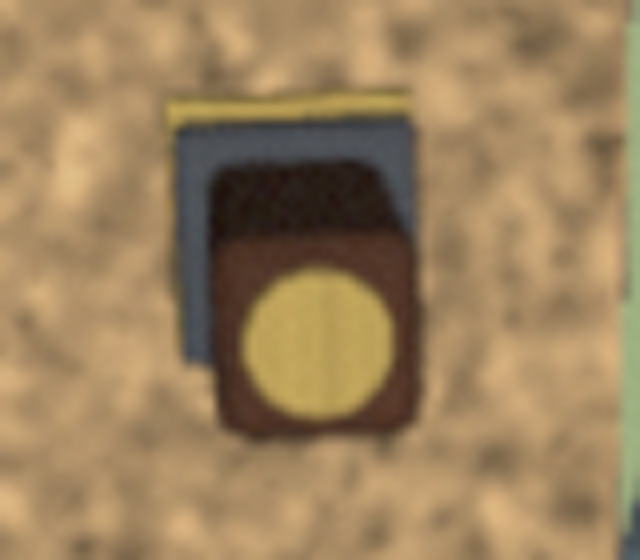

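Close crop confirms a square brass foot with corners at crop (168,103) and (410,93). Cap centre is (319,343) and handle top edges are about y 232 and 435.

```bash
python3 - <<'E'
from h import *
s=load("w1")
f=lambda x,y:(295+(x+.5)/8-.5,165+(y+.5)/8-.5)
c=f(319,343);print("cap",world(s,*c).round(4),world(s,*c,z=.106).round(4))
a=world(s,*f(168,103),z=.012);b=world(s,*f(410,93),z=.012);print(a,b,np.linalg.norm(a-b),"footyaw",np.degrees(np.arctan2(b[0]-a[0],a[1]-b[1])))
x=np.array([b[1]-a[1],-(b[0]-a[0])]);m=(a+b)/2;d=(b-a)/np.linalg.norm(b-a);n=np.array([d[1],-d[0],0]);print("foot centre",m+n*.018,m-n*.018)
l=world(s,*f(180,126),z=.026+.001+.0);r=world(s,*f(413,122),z=.027);print("collar yaw",np.degrees(np.arctan2(r[0]-l[0],l[1]-r[1])),np.linalg.norm(r-l))
# triangulate cap with top view (459.3,256.5)?
t=load("top")
crop=lambda x,y:(365+(x+.5)/(400/120)-.5,200+(y+.5)/(400/120)-.5)
q=crop(731-400,184)
R1,R2=[np.array(v["R"]) for v in(s,t)];P=[np.c_[np.array(v["R"]),np.array(v["t"])] for v in(s,t)]
r1=ray(s,*c)[:2];r2=ray(t,*q)[:2];X=cv2.triangulatePoints(P[0],P[1],r1.reshape(2,1),r2.reshape(2,1));print("tri",(X[:3]/X[3]).ravel().round(4))
# outline: fit plane in wrist? top depth plane of card
uv=[(u,v) for u in range(285,300,2) for v in range(224,239,2)]
Q=np.array([world(t,*p) for p in uv]);cc=Q.mean(0);n=np.linalg.svd(Q-cc)[2][2];n*=np.sign(n[2]);print("plane",cc,n,np.degrees(np.arccos(n[2])),np.degrees(np.arctan2(-n[1],-n[0])))
E
```

```text
cap [ 0.4987 -0.3125  0.1082] [ 0.4983 -0.3127  0.106 ]
[ 0.51483011 -0.29372175  0.012     ] [ 0.51762769 -0.32867467  0.012     ] 0.03506469873371449 footyaw 4.576121181445869
foot centre [ 0.49828628 -0.31263432  0.012     ] [ 0.53417152 -0.30976211  0.012     ]
collar yaw 3.2022800692002935 0.03265312395061213
tri [ 0.4966 -0.3139  0.1002]
plane [0.5582929  0.06931591 0.10178389] [0.40040659 0.90679636 0.13188982] 82.42118830179597 -113.82441904404645
```

```bash
python3 - <<'E'
from h import *
print(togo([.4983,-.3127,.0573],down(3.5)))
E
```

```text
(array([ 10.8,  14.2, 202. ]), array([-0.0001,  0.0009, -0.026 ]))
```

Call:
{"fn": "apply_moves", "kwargs": {
  "plan": [
    [[11, 14, 20, 0, 0, -0.025, -1], [11, 14, 55, 0, 0, -0.025, -1], [11, 14, 90, 0, 0, -0.025, -1], [11, 14, 120, 0, 0, -0.025, -1], [11, 14, 140, 0, 0, -0.025, -1]]
  ]
}}

```text
time: 1.7
position: [0.4963, -0.3139, 0.1174]
orientation: [[0.998, 0.056, -0.003], [0.056, -0.998, 0.0], [-0.003, -0.001, -1.0]]
contact_force: [0.3, -0.1, 1.0]
finger_gap: 0.998
finger_force: 0.0
```

Call:
{"fn": "apply_moves", "kwargs": {
  "plan": [
    [[0, 0, 20, 0, 0, 0, -1], [0, 0, 40, 0, 0, 0, -1], [0, 0, 55, 0, 0, 0, -1], [0, 0, 62, 0, 0, 0, -1], [0, 0, 62, 0, 0, 0, -1]]
  ]
}}

```text
time: 2.2
position: [0.498, -0.3128, 0.0571]
orientation: [[0.998, 0.059, -0.001], [0.059, -0.998, 0.0], [-0.001, -0.0, -1.0]]
contact_force: [-0.5, 0.1, -0.3]
finger_gap: 0.998
finger_force: 0.0
```

```bash
python3 - <<'E'
from h import *
st=arm.read_state();print(st["position"],st["contact_force"],st["time"])
print(togo([.4983,-.3127,.0573],down(3.5)))
E
```

```text
[ 0.49804318 -0.312835    0.05712751] [-0.52536506  0.12734118 -0.3184427 ] 2.2
(array([ 0.3, -0.1, -0.2]), array([-0.0004,  0.0012, -0.0025]))
```

Call:
{"fn": "apply_moves", "kwargs": {
  "plan": [
    [[0, 0, 0, 0, 0, 0, 0.2], [0, 0, 0, 0, 0, 0, 0.4], [0, 0, 0, 0, 0, 0, 1], [0, 0, 0, 0, 0, 0, 1], [0, 0, 0, 0, 0, 0, 1]]
  ],
  "force": 15
}}

```text
time: 2.7
position: [0.4991, -0.3124, 0.058]
orientation: [[0.998, 0.06, 0.0], [0.06, -0.998, -0.0], [0.0, 0.0, -1.0]]
contact_force: [-0.7, -0.3, 0.4]
finger_gap: 0.629
finger_force: 0.0
```

Call:
{"fn": "apply_moves", "kwargs": {
  "plan": [
    [[0, 0, 0, 0, 0, 0, 1], [0, 0, 0, 0, 0, 0, 1], [0, 0, 0, 0, 0, 0, 1], [0, 0, 0, 0, 0, 0, 1], [0, 0, 0, 0, 0, 0, 1]]
  ],
  "force": 50
}}

```text
time: 3.2
position: [0.499, -0.3123, 0.0577]
orientation: [[0.998, 0.06, 0.0], [0.06, -0.998, -0.0], [0.0, 0.0, -1.0]]
contact_force: [-0.2, 0.4, -1.3]
finger_gap: 0.286
finger_force: 49.8
```

Call:
{"fn": "apply_moves", "kwargs": {
  "plan": [
    [[0, 0, -10, 0, 0, 0, 1], [0, 0, -30, 0, 0, 0, 1], [0, 0, -60, 0, 0, 0, 1], [0, 0, -90, 0, 0, 0, 1], [0, 0, -120, 0, 0, 0, 1]]
  ]
}}

```text
time: 3.7
position: [0.4987, -0.3121, 0.1795]
orientation: [[0.998, 0.06, -0.0], [0.06, -0.998, -0.0], [-0.0, 0.0, -1.0]]
contact_force: [0.8, -0.0, -2.0]
finger_gap: 0.285
finger_force: 49.8
```

Call:
{"fn": "apply_moves", "kwargs": {
  "plan": [
    [[0, 0, -30, 0, 0, 0, 1], [0, -10, -60, 0, 0, 0, 1], [0, -40, -80, 0, 0, 0, 1], [0, -75, -82, 0, 0, 0, 1], [0, -115, -82, 0, 0, 0, 1]]
  ]
}}

```text
time: 4.2
position: [0.492, -0.1969, 0.2611]
orientation: [[0.998, 0.058, 0.002], [0.058, -0.998, -0.001], [0.001, 0.001, -1.0]]
contact_force: [1.5, -0.5, -1.7]
finger_gap: 0.282
finger_force: 49.8
```

Call:
{"fn": "apply_moves", "kwargs": {
  "plan": [
    [[0, -40, 0, 0, 0, 0, 1], [0, -80, 0, 0, 0, 0, 1], [0, -120, 0, 0, 0, 0, 1], [0, -160, 0, 0, 0, 0, 1], [0, -200, 0, 0, 0, 0, 1]]
  ]
}}

```text
time: 4.7
position: [0.4796, 0.0038, 0.2604]
orientation: [[0.998, 0.06, 0.001], [0.06, -0.998, -0.001], [0.001, 0.001, -1.0]]
contact_force: [1.3, 0.3, -3.4]
finger_gap: 0.281
finger_force: 49.8
```

Call:
{"fn": "apply_moves", "kwargs": {
  "plan": [
    [[0, -30, 0, 0, 0, 0, 1], [0, -55, 0, 0, 0, 0, 1], [0, -65, 0, 0, 0, 0, 1], [0, -65, 0, 0, 0, 0, 1], [0, -65, 0, 0, 0, 0, 1]]
  ]
}}

```text
time: 5.2
position: [0.4764, 0.0656, 0.2598]
orientation: [[0.998, 0.058, -0.0], [0.058, -0.998, -0.001], [-0.0, 0.001, -1.0]]
contact_force: [0.2, 0.3, -1.5]
finger_gap: 0.285
finger_force: 49.8
```

```bash
python3 - <<'E'
from h import *
st=arm.read_state();print(st["position"],st["orientation"],st["time"],np.abs(st["joint_vel"]).max())
s=snap("wrist");save(s,"w2")
E
```

```text
[0.47639502 0.06561106 0.25980098] [[ 9.98288870e-01  5.84750105e-02 -6.71030871e-05]
 [ 5.84749561e-02 -9.98288672e-01 -6.37625285e-04]
 [-1.04273397e-04  6.32610375e-04 -9.99999794e-01]] 5.2 0.6934522084947912
```

View pics/w2.png

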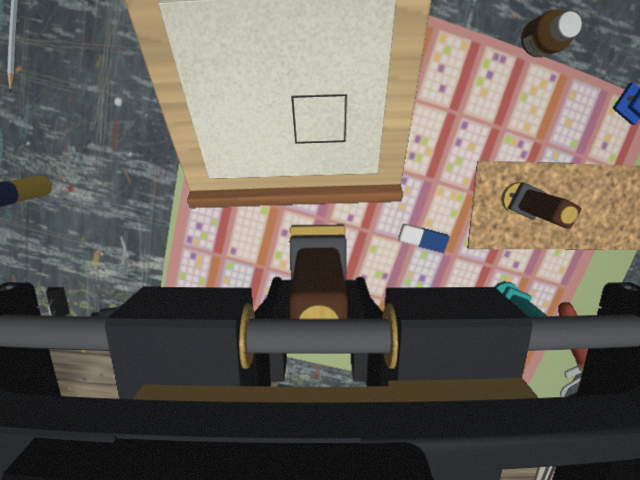

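Outline has corners at about (293,97),(346,95),(346,142),(294,143). Held foot's far edge is at (291–345,228). Now fit the card plane and outline.

```bash
cat >> h.py <<'E'
def outline(s,x0,y0,x1,y1,pad=22):
    g=cv2.cvtColor(s["frame"],cv2.COLOR_RGB2GRAY)
    m=(g[y0:y1,x0:x1]<110).astype(np.uint8)
    cs,h=cv2.findContours(m,cv2.RETR_CCOMP,cv2.CHAIN_APPROX_NONE)
    q=[c for c,hh in zip(cs,h[0]) if hh[3]<0]; c=max(q,key=cv2.contourArea)
    p=cv2.approxPolyDP(c,6,True)[:,0]+np.array([x0,y0])
    # mid-line corners: subpixel via side line fits on dark pixels
    ys,xs=np.nonzero(m); pts=np.c_[xs+x0,ys+y0].astype(np.float32); L=[]
    p=p.astype(float)
    for i in range(len(p)):
        a,b=p[i],p[(i+1)%len(p)];d=(b-a)/np.linalg.norm(b-a);r=pts-a;al=r@d;pe=abs(r@np.array([-d[1],d[0]]))
        k=pts[(pe<4)&(al>6)&(al<np.linalg.norm(b-a)-6)];L.append(cv2.fitLine(k,cv2.DIST_HUBER,0,.01,.01).ravel())
    C=[]
    for i in range(len(L)):
        a,b=L[i-1],L[i];M=np.c_[a[:2],-b[:2]];tt=np.linalg.solve(M,b[2:]-a[2:]);C.append(a[2:]+tt[0]*a[:2])
    C=np.array(C);cc=C.mean(0)
    uv=[(u,v) for u in range(x0+6,x1-6,2) for v in range(y0+6,y1-6,2)]
    Q=np.array([world(s,*w) for w in uv if s["z_map"][w[1],w[0]]>0]);n=None
    for _ in range(3):
        ctr=Q.mean(0);n=np.linalg.svd(Q-ctr)[2][2];n*=np.sign(n[2]);e=abs((Q-ctr)@n);Q=Q[e<max(.003,2*np.median(e))]
    R=np.array(s["R"]);o=-R.T@np.array(s["t"])
    W=[]
    for u in C:
        d=R.T@ray(s,*u);W.append(o+d*((ctr-o)@n)/(d@n))
    return C,np.array(W),n,ctr
E
python3 - <<'E'
from h import *
for nm,b in(("w2",(235,40,375,165)),("top",(262,205,318,255))):
    s=load(nm);C,W,n,ctr=outline(s,*b)
    print(nm,C.round(1).tolist(),"\n",W.round(4),"mid",W.mean(0).round(4),"sides",np.linalg.norm(W-np.roll(W,1,0),axis=1).round(4))
    print("n",n.round(4),"slope",np.degrees(np.arccos(n[2])).round(2),"yaw",np.degrees(np.arctan2(-n[1],-n[0])).round(2))
    print([np.degrees(np.arctan2(*(W[(i+1)%4]-W[i])[1::-1])).round(2) for i in range(4)])
# tri centre
a,b=load("w2"),load("top");ca=outline(a,235,40,375,165)[0].mean(0);cb=outline(b,262,205,318,255)[0].mean(0)
P=[np.c_[np.array(v["R"]),np.array(v["t"])] for v in(a,b)]
X=cv2.triangulatePoints(P[0],P[1],ray(a,*ca)[:2].reshape(2,1),ray(b,*cb)[:2].reshape(2,1));print("tri",(X[:3]/X[3]).ravel().round(4))
E
```

```text
w2 [[291.8999938964844, 96.30000305175781], [295.5, 142.1999969482422], [345.0, 140.6999969482422], [345.0, 94.5999984741211]] 
 [[0.583  0.0943 0.0972]
 [0.5426 0.0909 0.0718]
 [0.5469 0.0426 0.0718]
 [0.5871 0.0473 0.0972]] mid [0.5649 0.0688 0.0845] sides [0.0472 0.0478 0.0485 0.0478]
n [-0.529  -0.0475  0.8473] slope 32.08 yaw 5.13
[np.float64(-175.08), np.float64(-84.92), np.float64(6.73), np.float64(95.07)]Traceback (most recent call last):
  File "<stdin>", line 3, in <module>
  File "h.py", line 37, in outline
    q=[c for c,hh in zip(cs,h[0]) if hh[3]<0]; c=max(q,key=cv2.contourArea)
                            ~^^^
TypeError: 'NoneType' object is not subscriptable
```

```bash
python3 - <<'E'
from h import *
s=load("w2")
cv2.imwrite("pics/c3.png",cv2.resize(s["frame"][215:335,270:370],None,fx=5,fy=5,interpolation=cv2.INTER_CUBIC)[:,:,::-1])
E
```

```text
(no output)
```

View pics/c3.png

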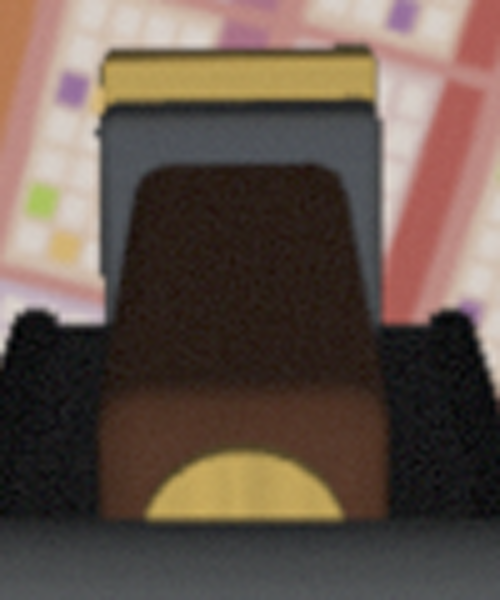

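```bash
cat >> h.py <<'E'
M=np.array([.5649,.0688,.0845]);YAW=5.2;SL=32.05
RT=down(YAW,SL);N=-RT[:,2]
def hov(g,dx=0,dy=0): # TCP target with foot face g metres from card; dx,dy along the tool's x,y
    return M+N*(.0535+g)+RT[:,0]*dx+RT[:,1]*dy
def tool2w(st,p): return np.array(st["position"])+np.array(st["orientation"])@np.array(p)
E
python3 - <<'E'
from h import *
s=load("w2");print("pred foot edge",proj(s,[tool2w(s["st"],p) for p in[(.018,-.018,.0457),(.018,.018,.0457)]]),"seen",[(270+(x+.5)/5-.5,215+52.5/5-.5) for x in(105,375)])
print(N,hov(.05),togo(hov(.05),RT))
st=arm.read_state();print("joints",st["joints"].round(1))
E
```

```text
pred foot edge [[288.86197129 225.53888777]
 [344.67459514 225.53586714]] seen [(290.6, 225.0), (344.6, 225.0)]
[-0.52847514 -0.04809501  0.84758533] [0.51020282 0.06382217 0.17222508] (array([33.6,  3.4, 87.5]), array([ 0.0098,  0.5595, -0.0321]))
joints [  21.2    0.9  -34.4   97.2    0.6   82.  -100. ]
```

Call:
{"fn": "apply_moves", "kwargs": {
  "plan": [
    [[6, 1, 0, 0.002, 0.11, -0.006, 1], [13, 1, 0, 0.004, 0.22, -0.013, 1], [20, 2, 15, 0.006, 0.33, -0.019, 1], [27, 3, 30, 0.008, 0.44, -0.026, 1], [34, 3, 50, 0.01, 0.56, -0.032, 1]]
  ]
}}

```text
time: 5.75
position: [0.5114, 0.0641, 0.2109]
orientation: [[0.84, 0.09, 0.535], [0.076, -0.996, 0.048], [0.537, 0.0, -0.844]]
contact_force: [0.7, 1.6, -3.2]
finger_gap: 0.284
finger_force: 49.8
```

```bash
python3 - <<'E'
from h import *
print(togo(hov(.05),RT))
E
```

```text
(array([-21.8,   0.1,  32. ]), array([ 0.0006, -0.0076, -0.0004]))
```

Call:
{"fn": "apply_moves", "kwargs": {
  "plan": [
    [[-10, 0, 10, 0, 0, 0, 1], [-20, 0, 24, 0, 0, 0, 1], [-22, 0, 32, 0, 0, 0, 1], [-22, 0, 32, 0, 0, 0, 1], [-22, 0, 32, 0, 0, 0, 1]]
  ]
}}

```text
time: 6.25
position: [0.5093, 0.0656, 0.1717]
orientation: [[0.843, 0.092, 0.529], [0.077, -0.996, 0.05], [0.532, -0.001, -0.847]]
contact_force: [0.7, -0.3, -1.8]
finger_gap: 0.284
finger_force: 49.8
```

```bash
python3 - <<'E'
from h import *
st=arm.read_state();print(togo(hov(.05),RT),st["contact_force"],st["joints"].round(1))
s=snap("wrist");save(s,"w3")
d=[M+RT[:,0]*a*.0236+RT[:,1]*b*.0236 for a,b in((1,-1),(1,1),(-1,1),(-1,-1))]
print("outline pred",proj(s,d).round(1).tolist())
print("foot pred",proj(s,[tool2w(s["st"],p) for p in[(.018,-.018,.0457),(.018,.018,.0457)]]).round(1).tolist())
cv2.imwrite("pics/c4.png",cv2.resize(s["frame"][120:270,220:420],None,fx=4,fy=4,interpolation=cv2.INTER_CUBIC)[:,:,::-1])
E
```

```text
(array([ 0.9,  1.9, -0.1]), array([-0.0016, -0.0011,  0.0007])) [ 0.69372615 -0.2923289  -1.76803246] [ 21.4 -18.9 -31.8 129.9 -11.3  34.5 -89.1]
outline pred [[289.7, 200.5], [349.5, 200.5], [348.2, 257.3], [290.9, 257.3]]
foot pred [[288.8, 225.5], [344.6, 225.5]]
```

View pics/c4.png

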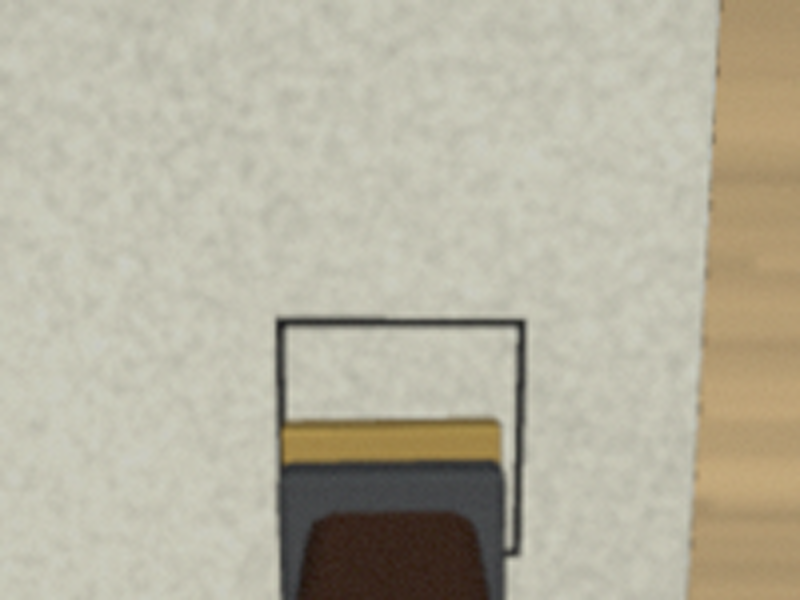

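Seen outline corners (290,200) and (350,200) match the prediction within 1 px. The foot needs about +1.7 mm in tool y. Now I'll correct and descend.

Call:
{"fn": "apply_moves", "kwargs": {
  "plan": [
    [[0.6, 1.7, 8, 0, 0, 0, 1], [0.6, 1.7, 18, 0, 0, 0, 1], [0.6, 1.7, 28, 0, 0, 0, 1], [0.6, 1.7, 36, 0, 0, 0, 1], [0.6, 1.7, 38, 0, 0, 0, 1]]
  ]
}}

```text
time: 6.8
position: [0.5294, 0.0663, 0.1376]
orientation: [[0.845, 0.093, 0.527], [0.078, -0.996, 0.05], [0.53, -0.001, -0.848]]
contact_force: [0.6, -0.7, -1.6]
finger_gap: 0.288
finger_force: 49.8
```

Call:
{"fn": "apply_moves", "kwargs": {
  "plan": [
    [[0, 0, 1, 0, 0, 0, 1], [0, 0, 2, 0, 0, 0, 1], [0, 0, 3, 0, 0, 0, 1], [0, 0, 3, 0, 0, 0, 1]]
  ]
}}

```text
time: 7.2
position: [0.5312, 0.0663, 0.1367]
orientation: [[0.843, 0.093, 0.529], [0.078, -0.996, 0.05], [0.532, -0.0, -0.847]]
contact_force: [-0.5, 0.6, -1.5]
finger_gap: 0.281
finger_force: 49.8
```

```bash
python3 - <<'E'
from h import *
st=arm.read_state();print(togo(hov(.009),RT),st["contact_force"],st["contact_force"]@N)
s=snap("wrist");save(s,"w4")
d=[M+RT[:,0]*a*.0236+RT[:,1]*b*.0236 for a,b in((1,-1),(1,1))]
print("outline pred",proj(s,d).round(1).tolist())
cv2.imwrite("pics/c5.png",cv2.resize(s["frame"][180:280,250:390],None,fx=5,fy=5,interpolation=cv2.INTER_CUBIC)[:,:,::-1])
E
```

```text
(array([ 1. ,  0.6, -0.3]), array([-0.0016, -0.001 ,  0.0016])) [-0.47065854  0.60065172 -1.49730923] -1.0492543481004175
outline pred [[283.3, 210.5], [352.4, 210.6]]
```

View pics/c5.png

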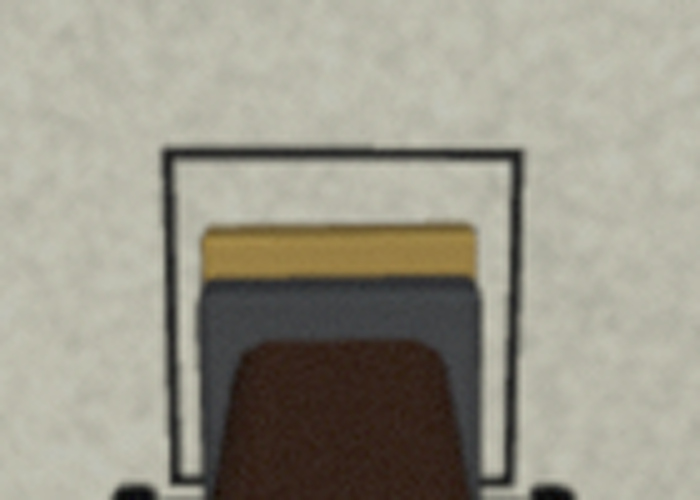

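Call:
{"fn": "apply_moves", "kwargs": {
  "plan": [
    [[0.6, 0.6, 1.5, 0, 0, 0, 1], [0.6, 0.6, 3, 0, 0, 0, 1], [0.6, 0.6, 4.5, 0, 0, 0, 1], [0.6, 0.6, 6, 0, 0, 0, 1], [0.6, 0.6, 6, 0, 0, 0, 1]]
  ]
}}

```text
time: 7.75
position: [0.5348, 0.0661, 0.1315]
orientation: [[0.844, 0.093, 0.529], [0.078, -0.996, 0.05], [0.531, -0.001, -0.847]]
contact_force: [0.3, 0.0, -1.8]
finger_gap: 0.286
finger_force: 49.8
```

Call:
{"fn": "apply_moves", "kwargs": {
  "plan": [
    [[0, 0, 1, 0, 0, 0, 1], [0, 0, 2, 0, 0, 0, 1], [0, 0, 2, 0, 0, 0, 1]]
  ]
}}

```text
time: 8.05
position: [0.5359, 0.0662, 0.13]
orientation: [[0.844, 0.093, 0.529], [0.078, -0.996, 0.05], [0.531, -0.001, -0.847]]
contact_force: [0.7, -0.6, -2.6]
finger_gap: 0.28
finger_force: 49.8
```

Call:
{"fn": "apply_moves", "kwargs": {
  "plan": [
    [[0, 0, 1, 0, 0, 0, 1], [0, 0, 2, 0, 0, 0, 1], [0, 0, 2, 0, 0, 0, 1]]
  ]
}}

```text
time: 8.35
position: [0.537, 0.0663, 0.1285]
orientation: [[0.844, 0.093, 0.529], [0.078, -0.996, 0.05], [0.531, -0.001, -0.847]]
contact_force: [-4.0, -0.2, 2.6]
finger_gap: 0.282
finger_force: 49.8
```

```bash
python3 - <<'E'
from h import *
st=arm.read_state();print(togo(hov(0),RT),st["contact_force"],st["contact_force"]@N)
E
```

```text
(array([ 0.4,  0.1, -1.4]), array([-0.0017, -0.0009,  0.0015])) [-4.0143262  -0.16089782  2.64347938] 4.369784337415777
```

Contact found. The foot is about 1.5 mm in, so I'll press about 4.5 mm more, slowly.

Call:
{"fn": "apply_moves", "kwargs": {
  "plan": [
    [[0, 0, 0.7, 0, 0, 0, 1], [0, 0, 1.4, 0, 0, 0, 1], [0, 0, 2.1, 0, 0, 0, 1], [0, 0, 2.8, 0, 0, 0, 1], [0, 0, 2.8, 0, 0, 0, 1]]
  ]
}}

```text
time: 8.85
position: [0.5385, 0.0665, 0.1261]
orientation: [[0.843, 0.093, 0.529], [0.078, -0.996, 0.05], [0.531, -0.001, -0.847]]
contact_force: [-7.5, -0.5, 4.9]
finger_gap: 0.285
finger_force: 49.8
```

```bash
python3 - <<'E'
from h import *
st=arm.read_state();print(togo(hov(0),RT),st["contact_force"],st["contact_force"]@N)
E
```

```text
(array([ 0.4,  0.1, -4.2]), array([-0.0017, -0.0009,  0.0016])) [-7.52218274 -0.51664827  4.86834808] 8.126475217529938
```

Call:
{"fn": "apply_moves", "kwargs": {
  "plan": [
    [[0, 0, 0.6, 0, 0, 0, 1], [0, 0, 1.2, 0, 0, 0, 1], [0, 0, 1.2, 0, 0, 0, 1], [0, 0, 1.2, 0, 0, 0, 1], [0, 0, 1.2, 0, 0, 0, 1]]
  ]
}}

```text
time: 9.35
position: [0.5392, 0.0665, 0.1252]
orientation: [[0.843, 0.093, 0.529], [0.078, -0.996, 0.05], [0.531, -0.001, -0.847]]
contact_force: [-8.1, 0.1, 6.1]
finger_gap: 0.279
finger_force: 49.8
```

Call:
{"fn": "apply_moves", "kwargs": {
  "plan": [
    [[0, 0, 0, 0, 0, 0, 1], [0, 0, 0, 0, 0, 0, 1], [0, 0, 0, 0, 0, 0, 1], [0, 0, 0, 0, 0, 0, 1], [0, 0, 0, 0, 0, 0, 1]]
  ]
}}

```text
time: 9.85
position: [0.5391, 0.0666, 0.1252]
orientation: [[0.843, 0.093, 0.529], [0.078, -0.996, 0.05], [0.531, -0.001, -0.847]]
contact_force: [-8.5, 0.6, 5.8]
finger_gap: 0.283
finger_force: 49.8
```

Call:
{"fn": "apply_moves", "kwargs": {
  "plan": [
    [[0, 0, 0, 0, 0, 0, 1], [0, 0, 0, 0, 0, 0, 1], [0, 0, 0, 0, 0, 0, 1], [0, 0, 0, 0, 0, 0, 1], [0, 0, 0, 0, 0, 0, 1]]
  ]
}}

```text
time: 10.35
position: [0.5391, 0.0665, 0.1252]
orientation: [[0.843, 0.093, 0.529], [0.078, -0.996, 0.05], [0.531, -0.0, -0.847]]
contact_force: [-7.5, -0.3, 6.1]
finger_gap: 0.286
finger_force: 49.8
```

```bash
python3 - <<'E'
from h import *
st=arm.read_state();print(togo(hov(0),RT),st["contact_force"]@N)
E
```

```text
(array([ 0.3,  0.1, -5.3]), array([-0.0016, -0.0009,  0.0016])) 9.114689241942731
```

Held for over a second at about 10.6 N, which is about 5.5 mm in. Lift straight off.

Call:
{"fn": "apply_moves", "kwargs": {
  "plan": [
    [[0, 0, -3, 0, 0, 0, 1], [0, 0, -10, 0, 0, 0, 1], [0, 0, -25, 0, 0, 0, 1], [0, 0, -45, 0, 0, 0, 1], [0, 0, -65, 0, 0, 0, 1]]
  ]
}}

```text
time: 10.85
position: [0.504, 0.0633, 0.1805]
orientation: [[0.844, 0.093, 0.529], [0.078, -0.996, 0.05], [0.531, -0.001, -0.847]]
contact_force: [0.7, -0.2, -2.1]
finger_gap: 0.285
finger_force: 49.8
```

Call:
{"fn": "apply_moves", "kwargs": {
  "plan": [
    [[0, 0, -20, 0, 0, 0, 1], [0, 0, -35, 0, 0, 0, 1], [0, 0, -50, 0, 0, 0, 1], [0, 0, -60, 0, 0, 0, 1], [0, 0, -60, 0, 0, 0, 1]]
  ]
}}

```text
time: 11.35
position: [0.4732, 0.0604, 0.2322]
orientation: [[0.842, 0.093, 0.531], [0.078, -0.996, 0.05], [0.533, -0.0, -0.846]]
contact_force: [0.3, 0.6, -1.9]
finger_gap: 0.282
finger_force: 49.8
```

```bash
python3 - <<'E'
from h import *
st=arm.read_state();print(st["contact_force"])
print(togo([.45,.06,.26],down(3.5)))
print(togo([.499,-.3125,.20],down(3.5)))
s=snap("wrist");save(s,"w5")
t=snap("top");save(t,"top2")
print(proj(s,[tool2w(s["st"],p) for p in[(.018,-.018,.0457),(.018,.018,.0457)]]).round(1).tolist())
cv2.imwrite("pics/c6.png",cv2.resize(s["frame"][60:340,200:440],None,fx=2.1,fy=2.1)[:,:,::-1])
E
```

```text
[ 0.27276625  0.60000829 -1.85567596]
(array([ -4.7,  -1.8, -35.8]), array([-0.0095, -0.5623,  0.031 ]))
(array([-24.6, 373.7,  22.3]), array([-0.0095, -0.5623,  0.031 ]))
[[288.8, 225.5], [344.6, 225.5]]
```

View pics/c6.png

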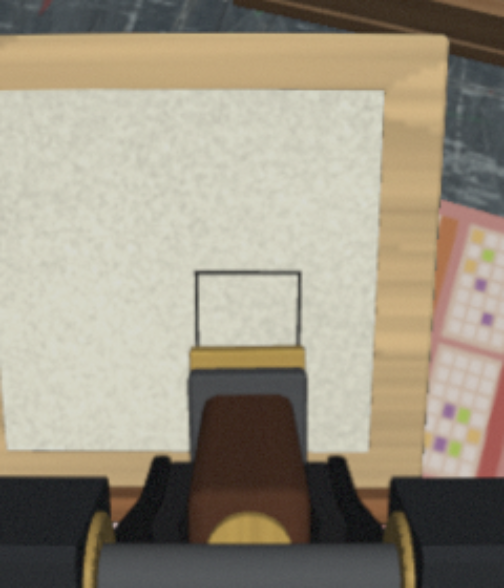

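Foot edge is still at row 225, so no slip in the grip, and the card is clear. Now untilt and return to the mat.

Call:
{"fn": "apply_moves", "kwargs": {
  "plan": [
    [[-1, 0, -12, -0.002, -0.11, 0.006, 1], [-2, 0, -24, -0.004, -0.22, 0.012, 1], [-3, -1, -36, -0.006, -0.33, 0.018, 1], [-4, -1, -36, -0.008, -0.45, 0.025, 1], [-5, -2, -36, -0.0095, -0.5623, 0.031, 1]]
  ]
}}

```text
time: 11.95
position: [0.4503, 0.0598, 0.2588]
orientation: [[0.998, 0.06, -0.006], [0.06, -0.998, 0.0], [-0.006, -0.0, -1.0]]
contact_force: [0.1, 0.9, -2.6]
finger_gap: 0.289
finger_force: 49.8
```

Call:
{"fn": "apply_moves", "kwargs": {
  "plan": [
    [[0, 0, 0, 0, 0, 0, 1], [0, 0, 0, 0, 0, 0, 1]]
  ]
}}

```text
time: 12.15
position: [0.4499, 0.0604, 0.2572]
orientation: [[0.998, 0.061, -0.004], [0.061, -0.998, 0.002], [-0.004, -0.002, -1.0]]
contact_force: [-0.2, -0.3, -1.9]
finger_gap: 0.286
finger_force: 49.8
```

```bash
python3 - <<'E'
from h import *
st=arm.read_state();print(st["position"],st["orientation"])
print(togo([.499,-.3125,.26],down(3.5)))
E
```

```text
[0.44988109 0.06037344 0.25722719] [[ 0.99810249  0.06146126 -0.00373229]
 [ 0.06146865 -0.9981072   0.00190068]
 [-0.00360841 -0.0021265  -0.99999123]]
(array([ 26.1, 375.2,  -3.7]), array([-0.0021,  0.0036,  0.0004]))
```

Call:
{"fn": "apply_moves", "kwargs": {
  "plan": [
    [[3, 35, -3, 0, 0, 0, 1], [6, 75, -3, 0, 0, 0, 1], [9, 115, -3, 0, 0, 0, 1], [12, 155, -3, -0.001, 0.002, 0, 1], [14, 195, -3, -0.002, 0.0036, 0, 1]]
  ]
}}

```text
time: 12.65
position: [0.475, -0.1351, 0.2624]
orientation: [[0.998, 0.061, 0.005], [0.061, -0.998, -0.003], [0.005, 0.004, -1.0]]
contact_force: [0.5, 0.7, -2.2]
finger_gap: 0.281
finger_force: 49.8
```

Call:
{"fn": "apply_moves", "kwargs": {
  "plan": [
    [[3, 40, 0, 0, 0, 0, 1], [6, 80, 0, 0, 0, 0, 1], [9, 120, 0, 0, 0, 0, 1], [11, 155, 0, 0, 0, 0, 1], [12, 180, 0, 0, 0, 0, 1]]
  ]
}}

```text
time: 13.15
position: [0.4976, -0.3152, 0.2626]
orientation: [[0.998, 0.059, 0.004], [0.059, -0.998, -0.004], [0.004, 0.004, -1.0]]
contact_force: [0.3, 0.9, -2.8]
finger_gap: 0.285
finger_force: 49.8
```

Call:
{"fn": "apply_moves", "kwargs": {
  "plan": [
    [[0, 0, 0, 0, 0, 0, 1], [0, 0, 0, 0, 0, 0, 1]]
  ]
}}

```text
time: 13.35
position: [0.498, -0.3124, 0.2625]
orientation: [[0.998, 0.061, 0.003], [0.061, -0.998, -0.002], [0.003, 0.002, -1.0]]
contact_force: [0.6, 0.2, -2.0]
finger_gap: 0.282
finger_force: 49.8
```

```bash
python3 - <<'E'
from h import *
st=arm.read_state();print(st["position"],togo([.498,-.3115,.08],down(3.5)))
E
```

```text
[ 0.49800043 -0.31243419  0.26245033] (array([ -0.5,  -1.4, 182.4]), array([ 0.0024, -0.003 , -0.0005]))
```

Call:
{"fn": "apply_moves", "kwargs": {
  "plan": [
    [[0, 0, 30, 0.002, -0.003, 0, 1], [0, 0, 70, 0.002, -0.003, 0, 1], [0, 0, 110, 0.002, -0.003, 0, 1], [0, 0, 145, 0.002, -0.003, 0, 1], [0, 0, 170, 0.002, -0.003, 0, 1]]
  ]
}}

```text
time: 13.85
position: [0.4979, -0.3109, 0.0904]
orientation: [[0.998, 0.063, -0.002], [0.063, -0.998, 0.001], [-0.002, -0.001, -1.0]]
contact_force: [0.2, 0.6, -1.2]
finger_gap: 0.283
finger_force: 49.8
```

Call:
{"fn": "apply_moves", "kwargs": {
  "plan": [
    [[0, 0, 12, 0, 0, 0, 1], [0, 0, 22, 0, 0, 0, 1], [0, 0, 29, 0, 0, 0, 1], [0, 0, 31, 0, 0, 0, 1], [0, 0, 31, 0, 0, 0, 1]]
  ]
}}

```text
time: 14.35
position: [0.4989, -0.3131, 0.0617]
orientation: [[0.998, 0.061, -0.001], [0.061, -0.998, -0.001], [-0.001, 0.0, -1.0]]
contact_force: [0.1, -1.0, -2.4]
finger_gap: 0.283
finger_force: 49.8
```

Call:
{"fn": "apply_moves", "kwargs": {
  "plan": [
    [[0, 0, 1, 0, 0, 0, 1], [0, 0, 2, 0, 0, 0, 1], [0, 0, 3, 0, 0, 0, 1], [0, 0, 4, 0, 0, 0, 1], [0, 0, 4, 0, 0, 0, 1]]
  ]
}}

```text
time: 14.85
position: [0.4987, -0.3131, 0.0574]
orientation: [[0.998, 0.061, -0.001], [0.061, -0.998, -0.0], [-0.001, 0.0, -1.0]]
contact_force: [0.1, 0.2, 3.1]
finger_gap: 0.284
finger_force: 49.8
```

Foot rests on the mat. Release gently.

Call:
{"fn": "apply_moves", "kwargs": {
  "plan": [
    [[0, 0, -0.3, 0, 0, 0, 1], [0, 0, -0.3, 0, 0, 0, 1], [0, 0, -0.3, 0, 0, 0, 0.3], [0, 0, -0.3, 0, 0, 0, 0], [0, 0, -0.3, 0, 0, 0, -1]]
  ],
  "force": 8
}}

```text
time: 15.35
position: [0.4984, -0.313, 0.0573]
orientation: [[0.998, 0.061, -0.002], [0.061, -0.998, -0.0], [-0.002, -0.0, -1.0]]
contact_force: [-0.7, -0.8, -0.3]
finger_gap: 0.449
finger_force: 0.0
```

Call:
{"fn": "apply_moves", "kwargs": {
  "plan": [
    [[0, 0, 0, 0, 0, 0, -1], [0, 0, 0, 0, 0, 0, -1], [0, 0, 0, 0, 0, 0, -1], [0, 0, 0, 0, 0, 0, -1], [0, 0, 0, 0, 0, 0, -1]]
  ]
}}

```text
time: 15.85
position: [0.4985, -0.313, 0.0574]
orientation: [[0.998, 0.061, -0.002], [0.061, -0.998, -0.0], [-0.002, -0.0, -1.0]]
contact_force: [0.1, 0.1, 0.7]
finger_gap: 0.901
finger_force: 0.0
```

Call:
{"fn": "apply_moves", "kwargs": {
  "plan": [
    [[0, 0, -15, 0, 0, 0, -1], [0, 0, -45, 0, 0, 0, -1], [0, 0, -80, 0, 0, 0, -1], [0, 0, -120, 0, 0, 0, -1], [0, 0, -160, 0, 0, 0, -1]]
  ]
}}

```text
time: 16.35
position: [0.4986, -0.3128, 0.2202]
orientation: [[0.998, 0.061, -0.001], [0.061, -0.998, -0.0], [-0.001, 0.0, -1.0]]
contact_force: [1.9, -0.9, 0.1]
finger_gap: 0.995
finger_force: 0.0
```

Call:
{"fn": "apply_moves", "kwargs": {
  "plan": [
    [[0, 0, -30, 0, 0, 0, -1], [0, 0, -40, 0, 0, 0, -1], [0, 0, -40, 0, 0, 0, -1], [0, 0, -40, 0, 0, 0, -1]]
  ]
}}

```text
time: 16.75
position: [0.4984, -0.3128, 0.2564]
orientation: [[0.998, 0.061, -0.003], [0.061, -0.998, 0.001], [-0.003, -0.001, -1.0]]
contact_force: [0.9, 0.5, 0.2]
finger_gap: 1.004
finger_force: 0.0
```

```bash
python3 - <<'E'
from h import *
s=snap("wrist");save(s,"w6")
cv2.imwrite("pics/c7.png",cv2.resize(s["frame"][100:280,140:420],None,fx=2.5,fy=2.5)[:,:,::-1])
print(proj(s,[[.4985,-.3127,.106]]),[world(s,u,v).round(3) for u,v in proj(s,[[.4985,-.3127,.106]])],s["st"]["position"])
E
```

```text
[[317.39559129 217.29414636]] [array([ 0.499, -0.313,  0.108])] [ 0.49838139 -0.31276403  0.25637909]
```

View pics/c7.png

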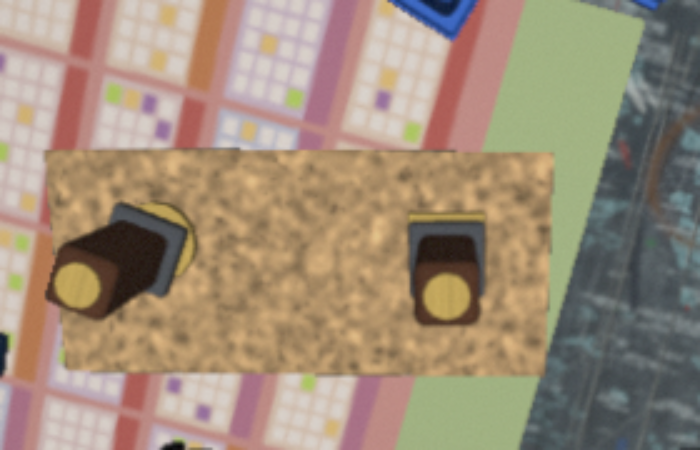

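Both stamps stand upright on the mat: the square one at crop (447,270), the round one at (130,250). The gripper is clear, so I'm handing in.

```bash
python3 -c "
from cell import arm
print(arm.finish_job())"
```

```text
the job is handed in; nothing more can be done
None
```

The square stamp was pressed inside the outline (about 5.5 mm by my force reading, held just over a second), lifted straight off and stood back upright on the mat; the job is handed in at about 17 s, with no verdict shown.

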